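# Weigh a box of dates on the counter scale

## Task

Weigh the long box of dates that stands on its edge in the low display tray: lift it out and lay it flat on the bare counter with the dates under its clear lid facing up, let go, then take it again and set it down gently on the dial scale's platform, lid up, centred and square, with an even margin all round and nothing overhanging. Do not stand the box on its edge or tip it over on the scale, do not press hard on the platform, and leave the round tub, the jar and the bottle where they are.

Things in the scene. Friction and masses are not known exactly. Their poses are not given: they have to be found in the camera images.
- date_box_center (a point): centre of the long date box, rigid, 60 (its x) x 140 (y) x 36 mm (z, out of the lid: clear film over brown dates; base and sides black), 0.15 to 0.31 kg. At the start it stands on a long narrow side, centre 30 mm above the tray floor, y level, lid facing roughly away from the robot. Flat, its centre is 18 mm above its support. Standing, it tips of itself past 31 degrees of lean
- pan_centre (a point): centre of the top face of the dial scale's steel platform, 96 mm (its x) by 172 mm (its y), flat with no rim, z up; about 185 mm above the counter. It is on a spring: it goes straight down about 1.25 mm for each newton, up to 18 mm, and does not tilt
- scale: the dial scale, fixed to the counter; origin under the middle of its foot, which is 110 mm (its x) by 168 mm (its y); the housing is 152 mm wide and 92 mm deep with a round dial on both broad faces, and the platform rides on top, all centred on the origin
- tray: low brown display tray, fixed, 240 mm (its x) by 190 mm (its y), walls 28 mm high and 5 mm thick, floor 5 mm thick; origin under its centre. The date box and the round tub stand in it one behind the other along the tray's x, about 104 mm between centres, in either order. The tray and the scale stand one on the left, one on the right of the robot, either way, and the counter between them is bare
- tub: bystander: round tub of dates 72 mm across, 50 mm high, standing in the tray; origin under its centre
- syrup: bystander: amber bottle 56 mm across, 150 mm high, on the counter beyond the work; origin under its centre
- jar: bystander: amber jar 72 mm across, 85 mm high, on the counter beyond the work; origin under its centre
Not all that is in view belongs to the job. Leave any pink or yellow look-alike of the part that bears date_box_center alone.

How it is judged (in metres and radians):
On the way:
1. the box has been laid flat on the bare counter, lid up, and let go (angle between date_box_center's own z axis and vertical below 0.08 rad and height (world z) of date_box_center below 0.022 m and contact force between date_box and the fingers below 0.05 N and contact force between date_box and tray below 0.05 N), for 0.2 s.
At the end, for the whole second after the job is handed in: the date box lies still and flat on the scale's platform, lid up, let go; its centre is within 9 mm of the platform's centre along each side and it is square to the platform within 0.1 rad, so that nothing overhangs (x of date_box_center in the frame of pan_centre between -0.009 and 0.009 m and y of date_box_center in the frame of pan_centre between -0.009 and 0.009 m and z of date_box_center in the frame of pan_centre between 0.015 and 0.021 m and angle between the y axis of date_box_center and the y axis of pan_centre, either way round below 0.1 rad and angle between date_box_center's own z axis and vertical below 0.06 rad and linear speed of date_box below 0.01 m/s and contact force between date_box and the fingers below 0.05 N); the robot touches nothing.
It fails at once if the round tub, the jar or the bottle is shifted by more than 20 mm (distance of any of tub, jar, syrup from where it was at the start of the episode above 0.02 m).
It fails at once if the box is stood on its edge or tipped over on the scale's platform (contact force between date_box and pan above 0.3 N and angle between date_box_center's own z axis and vertical above 0.4 rad).
It fails at once if the platform is pressed with more than 15 N (contact force between pan and anything else above 15 N).
It also fails if it takes over 64 s, if anything falls off the work surface, if the arm or the gripper's body presses on something with over 40 N, if the wrist force passes 120 N, or if a joint passes its speed limit or range.

## Robot

A 6-joint arm with a two-finger parallel gripper is mounted at the origin on the work surface. World frame = base frame: x ahead of the robot, y to its left, z up, the work surface at z = 0. Lengths are in m, angles in degrees, forces in N, time in s.
With the tool pointing down it reaches from about 0.375 to 0.9 m from the base axis. Payload 3.1 kg.
Tool frame: the origin (TCP) lies on the centre line of the jaws, within the pads' length; the fingertips stand 25 mm ahead of it and the grasp point (between the pads) lies 6 mm ahead of it; z points along the fingers, y is the line along which they close (so a half turn about z gives the same grasp; the last joint's range is limited). The gripper opens to 87 mm and grips with 3 to 60 N. Pads are 19 mm wide; open, the fingers measure 117 mm over their backs; the gripper's body (75 mm by 190 mm) begins 51 mm behind the grasp point.
Start: joints at [57.439, 30.224, 82.088, -0, 67.689, -10.227], TCP at [0.237, 0.578, 0.214] pointing down, gripper open.
Joint ranges: [-176.69, 176.69], [-43.24, 126.21], [12.49, 139.97], [-82, 262], [0, 151.66], [-163.58, 163.58]. Speed limits (degrees/s): [159.86, 159.86, 180, 180, 180, 180].

## Interface

Orientations are given as a 3x3 rotation matrix whose columns are the frame's x, y, z axes.
In Python, from rig import * gives the robot as it stands.
- The arm moves only by the tool step_arm, never from a script. Its argument "steps" is a list of rows, each a list of 7 numbers: the shift along the tool's x, y, z normalised to -1 to 1, where 1 is 0.3 m, then the turn, a rotation vector about the tool's x, y, z normalised to -1 to 1, where 1 is 45 degrees, then the gripper's target within -1 to 1 (shut at 1, half-way at 0, fully open at -1). A call has 1 to 8 rows; each row is the pose to reach, as a shift and turn from the pose commanded when the call began, along the tool's axes at that moment; what a row does not reach only later rows make up. A row lasts 1/12 s, in which the tool goes at most 41.7 mm and 7.16 degrees, less where a joint would pass 70% of its speed; a pose out of reach is approached as far as the arm can. A call with a number of a shift or a turn outside -1 to 1 is refused whole. A call with a gripper value outside its range is refused whole. The fingers move at their own pace and stop on an object; the grip force is fixed at half the most. Time passes only in rows, so rows that repeat a pose let the fingers close. It gives the time, the measured TCP pose, the force, the opening and the grip force at its end, in the units of the state.
- read_state(): the state, without advancing time (a new reading comes with each control period).
- capture(name): name is "scene" or "top" or "wrist"; returns a dict with "image" (384x512x3 uint8, red, green, blue), "vertical_fov" (degrees; the focal length in pixels is half the picture's height over the tangent of half this angle, whatever the lens; pixels are square), "cx", "cy" (the principal point, pixels), "k1" (the pictures are not rectified: a ray, as slopes to the right and down, at radius r is drawn at 1 + k1 r^2 times it, then the intrinsics apply), "world_from_camera" (4x4, takes a point from camera to world coordinates); the wrist camera has in their place "T_tool_cam" (4x4, takes a point from camera to tool coordinates, whose origin is the TCP and whose axes are the flange's). Camera axes: x right, y down, z forward; pixel columns grow to the right and rows downward; lengths in m; the calibration is good to about 2 mm. A picture is of the moment at which its call begins: read the wrist's pose just before it. There is no depth.
- hand_in(): hands the job in; it is judged then, once.
The state is a dict: "time_s": time; "joint_positions": joint angles; "qvel": joint speeds; "tau": joint torques, N m; "position": TCP position; "tcp_rot": TCP orientation; "force": force on the tool from outside, world axes, zero at the start; "moment": the same for the moment, N m; "opening": opening from 0.0 (shut) to 1.0 (fully open); "grasp_force": force on a finger pad.
Only numpy, scipy, OpenCV 4.12 (cv2) and the standard library are available. Lean on these libraries where they do the work, as an engineer would, in place of code of your own. Each camera call takes 0.05 s, during which the arm holds its last target. There are 200 camera calls.

## Working session

There is one attempt and no reset: what is moved stays moved. The work goes in short steps, Python scripts to look and compute and a tool call to move; the robot and the scene stay as the last step left them, time stands still between calls to the robot, and variables do not carry over. Pictures are saved under pics/ and viewed, at most 10 in all, crops included, and the job is handed in when it is done.

Besides the shell and the picture viewer there is one more tool, called as name(argument=value, ...) on one line, values as JSON. step_arm: Moves the arm, as the interface text tells. Scaled input: -1 to 1 covers 0.3 m each way for a shift and 45 degrees each way for a turn. Its arguments: {"type":"object","properties":{"steps":{"type":"array"}},"required":["steps"]}

```bash
mkdir -p pics; ls
cat > h.py <<'E'
from rig import *
import numpy as np, cv2, pickle
def cap(n,save=None):
    s=read_state(); c=capture(n)
    if n=="wrist":
        T=np.eye(4);T[:3,:3]=np.array(s["tcp_rot"]);T[:3,3]=s["position"]
        c["W"]=T@np.array(c["T_tool_cam"])
    else: c["W"]=np.array(c["world_from_camera"])
    H,W=c["image"].shape[:2]
    f=H/2/np.tan(np.radians(c["vertical_fov"]/2))
    c["K"]=np.array([[f,0,c["cx"]],[0,f,c["cy"]],[0,0,1.]]); c["D"]=np.array([c["k1"],0,0,0,0.])
    if save: cv2.imwrite("pics/"+save,c["image"][:,:,::-1])
    return c
def rays(c,px):
    p=cv2.undistortPoints(np.array(px,float).reshape(-1,1,2),c["K"],c["D"]).reshape(-1,2)
    d=np.c_[p,np.ones(len(p))]@c["W"][:3,:3].T
    return c["W"][:3,3],d
def onplane(c,px,z):
    o,d=rays(c,px); return o+d*((z-o[2])/d[:,2])[:,None]
def proj(c,P):
    Q=np.linalg.inv(c["W"]); 
    return cv2.projectPoints(np.array(P,float).reshape(-1,3),cv2.Rodrigues(Q[:3,:3])[0],Q[:3,3],c["K"],c["D"])[0].reshape(-1,2)
E
python3 - <<'E'
from h import *
for n in("scene","top"):
    c=cap(n,n+".png");print(n,c["W"].round(3).tolist(),c["K"][0,0],c["k1"]);pickle.dump(c,open(n+".pkl","wb"))
s=read_state();print(s["time_s"],np.array(s["tcp_rot"]).round(3).tolist())
E
```

```text
pics
scene [[-0.607, 0.642, -0.468, 1.135], [0.794, 0.485, -0.365, 0.458], [-0.007, -0.594, -0.805, 1.153], [0.0, 0.0, 0.0, 1.0]] 458.9172479276592 -0.14691564606057594
top [[-0.001, -0.981, 0.192, 0.368], [-1.0, 0.004, 0.016, -0.007], [-0.016, -0.192, -0.981, 1.07], [0.0, 0.0, 0.0, 1.0]] 350.5628397198002 0.033791056419692767
0.1 [[-0.925, 0.38, -0.001], [0.38, 0.925, -0.002], [0.0, -0.002, -1.0]]
```

View pics/scene.png

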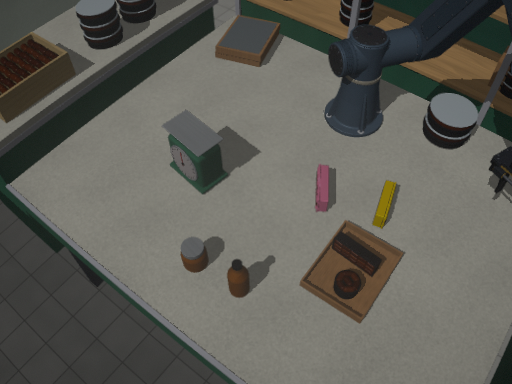

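View pics/top.png

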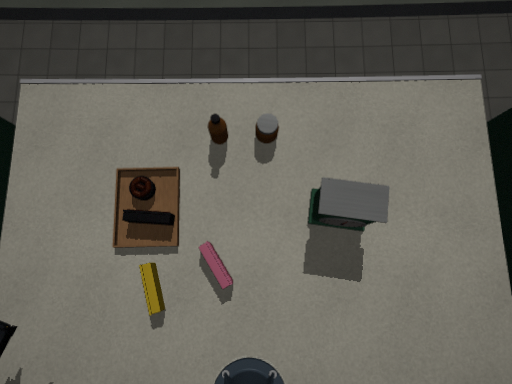

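The top view puts the tray on the left, around (147,207). The black box stands nearer the robot at (148,217), with the tub behind it at (143,188). The scale is on the right, with its platform around (353,200). The decoys are pink at (216,265) and yellow at (152,288).

Run:
```python
from h import *
def rect(m):
    cs,_=cv2.findContours(m.astype(np.uint8),cv2.RETR_EXTERNAL,cv2.CHAIN_APPROX_NONE)
    return max(cs,key=cv2.contourArea)
t=pickle.load(open("top.pkl","rb"));s=pickle.load(open("scene.pkl","rb"))
g=t["image"].astype(int)
m=np.zeros(g.shape[:2],bool);m[200:235,118:178]=(g.max(2)<45)[200:235,118:178]
r=cv2.minAreaRect(rect(m));b=cv2.boxPoints(r);print("box px",b.round(1).tolist());P=onplane(t,b,.065);print(P.round(3).tolist())
hs=cv2.cvtColor(t["image"],cv2.COLOR_RGB2HSV)
print("tub ctr",onplane(t,[(143,188)],.05).round(3), "tray corners",onplane(t,[(116,168),(180,168),(180,246),(114,247)],.028).round(3).tolist())
def pan(c,x0,y0,x1,y1,z):
    g=c["image"].astype(int)
    sub=g[y0:y1,x0:x1];med=np.median(sub[(y1-y0)//2-4:(y1-y0)//2+4,(x1-x0)//2-4:(x1-x0)//2+4].reshape(-1,3),0)
    m=np.zeros(g.shape[:2],bool);m[y0:y1,x0:x1]=abs(sub-med).max(2)<16
    r=cv2.minAreaRect(rect(m)) ;ct=rect(m)
    k=cv2.approxPolyDP(cv2.convexHull(ct),5,True).reshape(-1,2)
    print("med",med,"quad px",k.tolist());P=onplane(c,k,z);print(P.round(3).tolist(),P.mean(0).round(3),np.linalg.norm(P-np.roll(P,1,0),axis=1).round(3))
pan(t,300,165,405,235,.185); pan(s,155,105,230,160,.185)
```

```text
box px [[122.19999694824219, 222.3000030517578], [123.0999984741211, 208.39999389648438], [174.39999389648438, 211.89999389648438], [173.5, 225.8000030517578]]
[[0.478, 0.363, 0.065], [0.519, 0.363, 0.065], [0.508, 0.214, 0.065], [0.468, 0.215, 0.065]]
tub ctr [[0.582 0.313 0.05 ]] tray corners [[0.65, 0.407, 0.028], [0.649, 0.21, 0.028], [0.412, 0.201, 0.028], [0.41, 0.395, 0.028]]
med [88. 89. 88.] quad px [[322, 178], [388, 186], [387, 221], [319, 212]]
[[0.578, -0.192, 0.185], [0.556, -0.358, 0.185], [0.467, -0.348, 0.185], [0.49, -0.18, 0.185]] [ 0.523 -0.269  0.185] [0.089 0.168 0.09  0.169]
med [93. 94. 95.] quad px [[185, 109], [222, 138], [198, 156], [162, 126]]
[[0.465, -0.351, 0.185], [0.489, -0.182, 0.185], [0.582, -0.192, 0.185], [0.559, -0.357, 0.185]] [ 0.524 -0.27   0.185] [0.094 0.171 0.093 0.167]
```

step_arm(steps=[[-0.93,-0.47,-0.13,0,0,0.9,-0.4],[-0.93,-0.47,-0.13,0,0,0.9,-0.4],[-0.93,-0.47,-0.13,0,0,0.9,-0.4],[-0.93,-0.47,-0.13,0,0,0.9,-0.4],[-0.93,-0.47,-0.13,0,0,0.9,-0.4],[-0.93,-0.47,-0.13,0,0,0.9,-0.4],[-0.93,-0.47,-0.13,0,0,0.9,-0.4],[-0.93,-0.47,-0.13,0,0,0.9,-0.4]])

```text
time_s: 0.77
position: [0.4447, 0.3385, 0.2534]
tcp_rot: [[-0.454, 0.891, 0.002], [0.891, 0.454, -0.001], [-0.002, 0.001, -1.0]]
force: [0.1, 0.5, 0.3]
opening: 0.701
grasp_force: 0.0
```

```bash
cat >> h.py <<'E'
def go(pos,xang,tilt=0):
    """normalised row to reach pos with tool x at world angle xang (deg), tool z tilted by tilt toward tool y"""
    from scipy.spatial.transform import Rotation as Ro
    s=read_state();R=np.array(s["tcp_rot"]);a=np.radians(xang)
    x=np.array([np.cos(a),np.sin(a),0]);y=np.array([np.sin(a),-np.cos(a),0]);z=np.array([0,0,-1.])
    Rt=np.c_[x,y,z]@Ro.from_euler("x",-tilt,degrees=True).as_matrix()
    d=R.T@(np.array(pos)-s["position"])/.3; r=Ro.from_matrix(R.T@Rt).as_rotvec(degrees=True)/45
    print("t",round(s["time_s"],2),"pos",np.round(s["position"],4),"open",round(s["opening"],3),"grip",round(s["grasp_force"],1),"F",np.round(s["force"],1));print("row",d.round(3),r.round(3))
E
python3 -c "
from h import *
go((.49,.289,.25),86)"
```

```text
t 0.77 pos [0.4447 0.3385 0.2534] open 0.701 grip 0.0 F [0.1 0.5 0.3]
row [-0.216  0.06   0.012] [0.002 0.002 0.689]
```

step_arm(steps=[[-0.22,0.06,0.01,0,0,0.69,-0.4],[-0.22,0.06,0.01,0,0,0.69,-0.4],[-0.22,0.06,0.01,0,0,0.69,-0.4],[-0.22,0.06,0.01,0,0,0.69,-0.4],[-0.22,0.06,0.01,0,0,0.69,-0.4],[-0.22,0.06,0.01,0,0,0.69,-0.4]])

```text
time_s: 1.27
position: [0.488, 0.2906, 0.2495]
tcp_rot: [[0.069, 0.998, -0.001], [0.998, -0.069, -0.0], [-0.0, -0.001, -1.0]]
force: [-0.1, -0.2, -0.2]
opening: 0.699
grasp_force: 0.0
```

```bash
python3 -c "
from h import *
c=cap('wrist','w1.png');pickle.dump(c,open('w1.pkl','wb'));print(c['W'].round(3).tolist())"
```

```text
[[0.998, -0.066, -0.019, 0.495], [-0.069, -0.961, -0.268, 0.364], [-0.001, 0.269, -0.963, 0.421], [0.0, 0.0, 0.0, 1.0]]
```

View pics/w1.png

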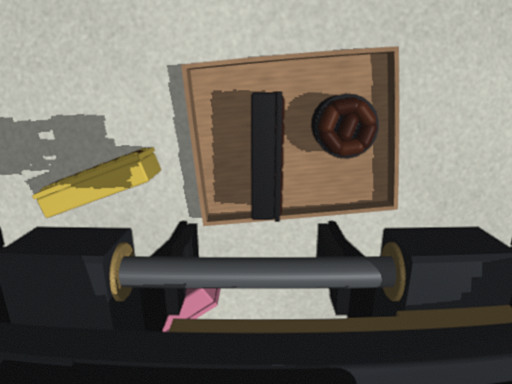

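The box top spans columns 251–283 and rows 92–219, standing upright. Its rim line is on the right (+x), and the tub is at (345,125).

Run:
```python
from h import *
c=pickle.load(open('w1.pkl','rb'))
g=c["image"].astype(int); m=np.zeros(g.shape[:2],np.uint8); m[80:230,246:292]=(g.max(2)<48)[80:230,246:292]
cs,_=cv2.findContours(m,cv2.RETR_EXTERNAL,cv2.CHAIN_APPROX_NONE);k=max(cs,key=cv2.contourArea)
b=cv2.boxPoints(cv2.minAreaRect(k));print(b.round(1).tolist())
for px in (b,[(252,93),(282,92),(279,220),(251,218)]):
    P=onplane(c,px,.065);print(P.round(4).tolist(),P.mean(0).round(4),np.linalg.norm(P-np.roll(P,1,0),axis=1).round(3))
print(onplane(c,[(345,125)],.052))
```

```text
[[251.0, 220.0], [251.0, 92.0], [282.0, 92.0], [282.0, 220.0]]
[[0.4788, 0.2283, 0.065], [0.4889, 0.3646, 0.065], [0.5199, 0.3625, 0.065], [0.513, 0.2259, 0.065]] [0.5001 0.2953 0.065 ] [0.034 0.137 0.031 0.137]
[[0.4898, 0.3636, 0.065], [0.5199, 0.3625, 0.065], [0.5096, 0.2261, 0.065], [0.479, 0.2306, 0.065]] [0.4996 0.2957 0.065 ] [0.133 0.03  0.137 0.031]
[[0.58637426 0.32407066 0.052     ]]
```

```bash
python3 -c "
from h import *
go((.4995,.295,.12),85.6)
go((.4995,.295,.061),85.6)"
```

```text
t 1.32 pos [0.4879 0.2909 0.2496] open 0.698 grip 0.0 F [ 0.4 -0.6  0.1]
row [0.017 0.038 0.432] [-0.001  0.001  0.012]
t 1.32 pos [0.4879 0.2909 0.2496] open 0.698 grip 0.0 F [ 0.4 -0.6  0.1]
row [0.017 0.038 0.629] [-0.001  0.001  0.012]
```

step_arm(steps=[[0.017,0.038,0.15,0,0,0.012,-0.2],[0.017,0.038,0.3,0,0,0.012,-0.2],[0.017,0.038,0.43,0,0,0.012,-0.2],[0.017,0.038,0.5,0,0,0.012,-0.2],[0.017,0.038,0.56,0,0,0.012,-0.2],[0.017,0.038,0.6,0,0,0.012,-0.2],[0.017,0.038,0.628,0,0,0.012,-0.2],[0.017,0.038,0.628,0,0,0.012,-0.2]])

```text
time_s: 1.98
position: [0.4991, 0.2954, 0.0604]
tcp_rot: [[0.076, 0.997, -0.002], [0.997, -0.076, -0.001], [-0.001, -0.002, -1.0]]
force: [-0.6, 0.9, 1.2]
opening: 0.6
grasp_force: 0.0
```

step_arm(steps=[[0,0,0,0,0,0,1],[0,0,0,0,0,0,1],[0,0,0,0,0,0,1],[0,0,0,0,0,0,1],[0,0,0,0,0,0,1],[0,0,0,0,0,0,1],[0,0,0,0,0,0,1]])

```text
time_s: 2.57
position: [0.4999, 0.2955, 0.062]
tcp_rot: [[0.077, 0.997, 0.001], [0.997, -0.077, 0.0], [0.0, 0.0, -1.0]]
force: [-0.7, 0.4, -0.9]
opening: 0.157
grasp_force: 0.0
```

```bash
python3 -c "
from h import *
print(read_state()['opening'],read_state()['grasp_force'])
c=cap('wrist');t=cap('scene')
cv2.imwrite('pics/a.png',np.hstack([c['image'][:,:,::-1][:,:,:],cv2.resize(t['image'][200:340,270:430],None,fx=1.8,fy=2.74)[:,:,::-1][:384]])[:, :800])"
```

```text
0.1566713461642576 0.0
```

View pics/a.png

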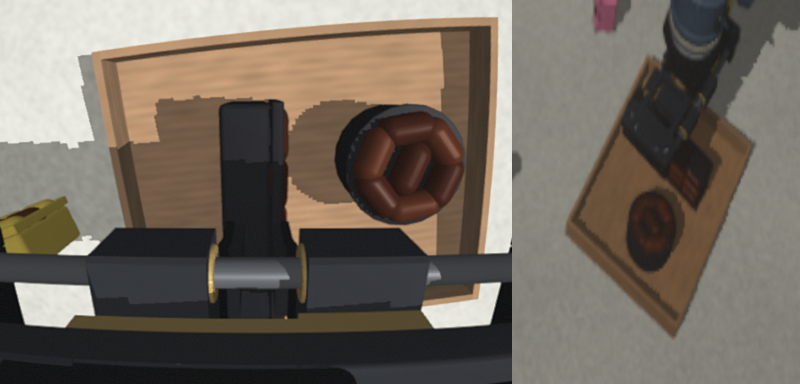

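The fingers straddle the box, and the dates are visible on the +x face (about (285,140)). I'll keep closing.

step_arm(steps=[[0,0,0,0,0,0,1],[0,0,0,0,0,0,1],[0,0,0,0,0,0,1],[0,0,0,0,0,0,1]])

```text
time_s: 3.0
position: [0.4998, 0.2955, 0.0616]
tcp_rot: [[0.077, 0.997, -0.0], [0.997, -0.077, -0.0], [-0.0, -0.0, -1.0]]
force: [-0.2, -0.8, -0.4]
opening: 0.005
grasp_force: 0.0
```

```bash
python3 -c "
from h import *
c=cap('wrist');t=cap('scene');pickle.dump((c,t),open('b.pkl','wb'))
cv2.imwrite('pics/b.png',np.hstack([c['image'][:,:,::-1][:,:,:],cv2.resize(t['image'][200:340,300:410],None,fx=2.6,fy=2.75)[:,:,::-1][:384]])[:, :798])"
```

```text
(no output)
```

View pics/b.png

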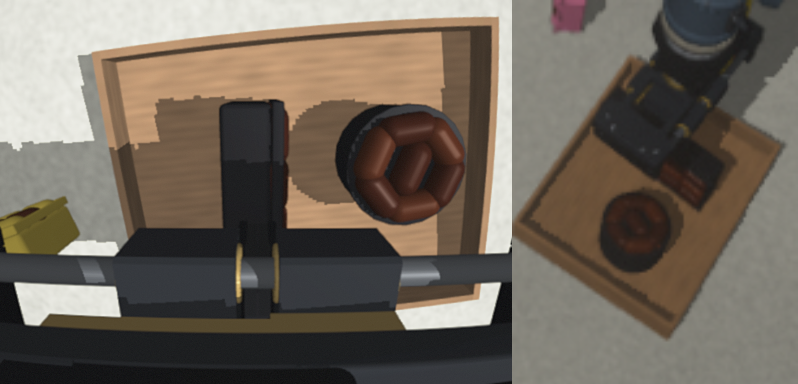

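Run:
```python
from h import *
c,t=pickle.load(open('b.pkl','rb'))
s=read_state();p=np.array(s["position"]);print(p)
print("tip,tcp,body in wrist",proj(c,[p+[0,0,-.025],p,p+[0,0,.05]]).round(0).tolist(), "tip scene",proj(t,[p+[0,0,-.025],p]).round(0).tolist())
for z in(.065,.041,.03):print(z,onplane(c,[(220,104),(284,102),(270,102)],z).round(3).tolist())
```

```text
[0.49979793 0.2954593  0.06159359]
tip,tcp,body in wrist [[254.0, 217.0], [253.0, 234.0], [252.0, 283.0]] tip scene [[356.0, 254.0], [357.0, 250.0]]
0.065 [[0.489, 0.365, 0.065], [0.52, 0.363, 0.065], [0.513, 0.364, 0.065]]
0.041 [[0.487, 0.364, 0.041], [0.522, 0.362, 0.041], [0.514, 0.363, 0.041]]
0.03 [[0.486, 0.364, 0.03], [0.523, 0.362, 0.03], [0.514, 0.363, 0.03]]
```

Run:
```python
from h import *
c,t=pickle.load(open('b.pkl','rb'));w=pickle.load(open('w1.pkl','rb'))
def tri(obs):
    A=np.zeros((3,3));b=np.zeros(3)
    for cam,px in obs:
        o,d=rays(cam,[px]);d=d[0]/np.linalg.norm(d[0]);M=np.eye(3)-np.outer(d,d);A+=M;b+=M@o
    return np.linalg.solve(A,b)
print(tri([(w,(252,93)),(c,(220,104))]),tri([(w,(282,92)),(c,(284,102))]))
i=c["image"][90:250,190:330,::-1]
i=cv2.convertScaleAbs(cv2.resize(i,None,fx=4.5,fy=3.7,interpolation=cv2.INTER_CUBIC),alpha=3,beta=10);cv2.imwrite("pics/b2.png",i)
```

```text
[0.48967655 0.36407853 0.06613281] [0.52140858 0.36246266 0.04428339]
```

View pics/b2.png

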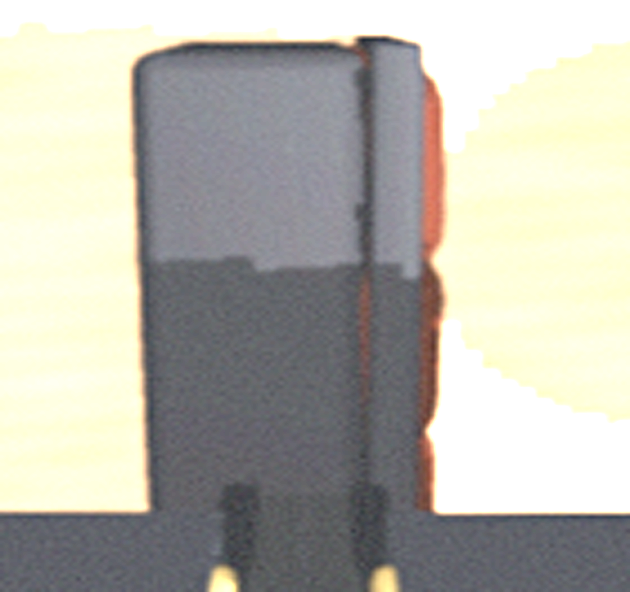

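The fingers appear shut in front of the box top (tips at about row 221), so they seem to have closed above it. I'll open, go 20 mm lower and close again; this stays clear of the tray floor whether or not that's right.

step_arm(steps=[[0,0,0,0,0,0,-0.2],[0,0,0,0,0,0,-0.2],[0,0,0,0,0,0,-0.2],[0,0,0,0,0,0,-0.2],[0,0,0,0,0,0,-0.2],[0,0,0,0,0,0,-0.2],[0,0,0,0,0,0,-0.2],[0,0,0,0,0,0,-0.2]])

```text
time_s: 3.77
position: [0.4998, 0.2955, 0.0617]
tcp_rot: [[0.077, 0.997, -0.0], [0.997, -0.077, -0.0], [-0.0, -0.0, -1.0]]
force: [-0.3, 0.0, 0.8]
opening: 0.525
grasp_force: 0.0
```

step_arm(steps=[[0,0,0.02,0,0,0,-0.2],[0,0,0.04,0,0,0,-0.2],[0,0,0.067,0,0,0,-0.2],[0,0,0.067,0,0,0,-0.2]])

```text
time_s: 4.1
position: [0.4985, 0.295, 0.0396]
tcp_rot: [[0.077, 0.997, -0.003], [0.997, -0.077, -0.001], [-0.002, -0.003, -1.0]]
force: [-0.4, 0.1, -0.4]
opening: 0.603
grasp_force: 0.0
```

step_arm(steps=[[0,0,0,0,0,0,1],[0,0,0,0,0,0,1],[0,0,0,0,0,0,1],[0,0,0,0,0,0,1],[0,0,0,0,0,0,1]])

```text
time_s: 4.52
position: [0.4997, 0.2955, 0.0417]
tcp_rot: [[0.077, 0.997, -0.0], [0.997, -0.077, 0.0], [0.0, -0.0, -1.0]]
force: [0.2, 0.7, -0.1]
opening: 0.412
grasp_force: 30.0
```

Gripped now: the opening is 0.412, about 36 mm, at 30 N. I'll lift and check how deep the fingers sit.

step_arm(steps=[[0,0,-0.03,0,0,0,1],[0,0,-0.08,0,0,0,1],[0,0,-0.15,0,0,0,1],[0,0,-0.25,0,0,0,1],[0,0,-0.35,0,0,0,1],[0,0,-0.45,0,0,0,1],[0,0,-0.5,0,0,0,1],[0,0,-0.5,0,0,0,1]])

```text
time_s: 5.18
position: [0.5023, 0.2965, 0.1962]
tcp_rot: [[0.077, 0.997, 0.009], [0.997, -0.077, 0.003], [0.004, 0.009, -1.0]]
force: [0.2, 0.7, -2.1]
opening: 0.411
grasp_force: 30.0
```

Run:
```python
from h import *
s=read_state();p=np.array(s["position"]);print(p,s["force"],s["opening"])
c=cap('wrist');t=cap('scene');u=cap('top')
q=proj(t,[p])[0].astype(int);print("tcp scene",proj(t,[p,p-[0,0,.025]]),"top",proj(u,[p]));pickle.dump((p,c,t),open('c.pkl','wb'))
x,y=q;i=cv2.resize(t['image'][y-50:y+50,x-50:x+50],(600,600),interpolation=cv2.INTER_CUBIC)[:,:,::-1]
cv2.imwrite('pics/c.png',cv2.convertScaleAbs(i,alpha=2.2));print("crop origin",x-50,y-50)
```

```text
[0.50231473 0.29649622 0.19624857] [ 0.22026446  0.66981168 -2.06971779] 0.41105120409219914
tcp scene [[366.30205548 224.11723094]
 [364.5048166  229.41459551]] top [[130.37000198 207.07282079]]
crop origin 316 174
```

View pics/c.png

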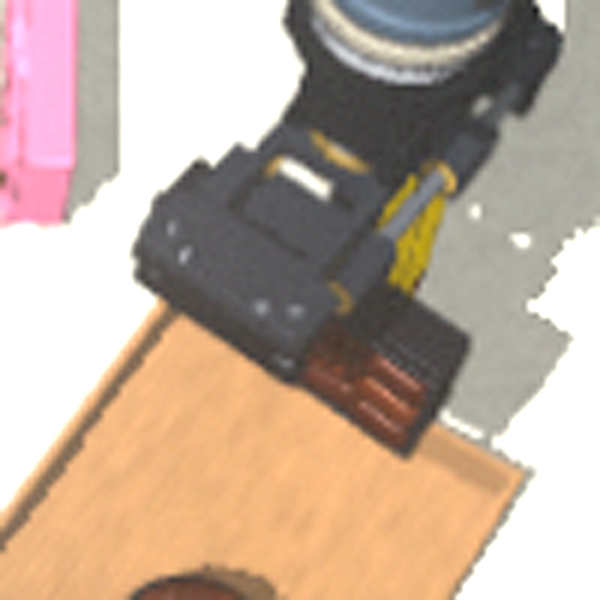

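The box hangs from the fingers with its lid facing +x. The lid-side bottom corner at its +y end is at about crop (410,457), which is scene px (384.3,250.2).

Run:
```python
from h import *
p,c,t=pickle.load(open('c.pkl','rb'))
for z in(.13,.145,.16,.175):print(z,proj(t,[(.5255,.365,z)]).round(1))
```

```text
0.13 [[380.3 258.1]]
0.145 [[381.6 255.2]]
0.16 [[382.9 252.3]]
0.175 [[384.2 249.4]]
```

Run:
```python
from h import *
t=pickle.load(open('top.pkl','rb'));print("pink",onplane(t,[(200,243),(210,241),(232,287)],.03).round(3).tolist())
go((.54,.002,.19),82.2,40)
```

```text
pink [[0.42, 0.142, 0.03], [0.426, 0.113, 0.03], [0.295, 0.047, 0.03]]
t 5.33 pos [0.4986 0.295  0.1906] open 0.411 grip 30.0 F [ 0.4 -0.2 -3.1]
row [-0.963  0.213  0.003] [-0.891 -0.025  0.072]
```

step_arm(steps=[[-0.12,0.03,0,-0.1,0,0.01,1],[-0.24,0.05,0,-0.22,-0.01,0.02,1],[-0.36,0.08,0,-0.33,-0.01,0.03,1],[-0.48,0.1,0,-0.45,-0.01,0.04,1],[-0.6,0.13,0,-0.56,-0.02,0.05,1],[-0.72,0.16,0,-0.67,-0.02,0.06,1],[-0.84,0.19,0,-0.78,-0.02,0.07,1],[-0.96,0.21,0,-0.89,-0.025,0.07,1]])

```text
time_s: 6.0
position: [0.5408, 0.0254, 0.203]
tcp_rot: [[0.143, 0.785, 0.603], [0.99, -0.106, -0.097], [-0.012, 0.61, -0.792]]
force: [0.3, 2.0, -3.9]
opening: 0.407
grasp_force: 30.0
```

Run:
```python
from h import *
go((.54,.002,.08),82.2,42)
go((.54,.002,.05),82.2,42)
```

```text
t 6.0 pos [0.5408 0.0254 0.203 ] open 0.407 grip 30.0 F [ 0.3  2.  -3.9]
row [-0.073 -0.244  0.331] [-0.097  0.018  0.002]
t 6.0 pos [0.5408 0.0254 0.203 ] open 0.407 grip 30.0 F [ 0.3  2.  -3.9]
row [-0.071 -0.305  0.41 ] [-0.097  0.018  0.002]
```

step_arm(steps=[[0,-0.08,0.11,0,0,0,1],[0,-0.16,0.22,0,0,0,1],[0,-0.23,0.31,0,0,0,1],[0,-0.23,0.31,0,0,0,1],[0,-0.23,0.31,0,0,0,1]])

```text
time_s: 6.42
position: [0.5761, 0.0251, 0.1553]
tcp_rot: [[0.14, 0.817, 0.559], [0.99, -0.111, -0.085], [-0.007, 0.566, -0.824]]
force: [0.8, -0.7, -2.6]
opening: 0.41
grasp_force: 30.0
```

Run:
```python
from h import *
cap('wrist')
R=np.array(read_state()["tcp_rot"]);print("pivot z",read_state()["position"][2]+(R@[0,-.018,.0367])[2])
go((.54,.002,.047),82.2,42)
```

```text
pivot z 0.11522290377378788
t 6.47 pos [0.5763 0.0252 0.1557] open 0.41 grip 30.0 F [ 0.8  0.5 -2.7]
row [-0.091 -0.296  0.237] [-0.167  0.01   0.002]
```

step_arm(steps=[[-0.01,-0.04,0.03,-0.02,0,0,1],[-0.02,-0.08,0.06,-0.05,0,0,1],[-0.04,-0.12,0.1,-0.07,0,0,1],[-0.06,-0.17,0.13,-0.1,0,0,1],[-0.08,-0.22,0.16,-0.12,0,0,1],[-0.09,-0.26,0.2,-0.15,0.01,0,1],[-0.09,-0.26,0.2,-0.17,0.01,0,1],[-0.09,-0.26,0.2,-0.17,0.01,0,1]])

```text
time_s: 7.13
position: [0.5993, 0.0179, 0.1874]
tcp_rot: [[0.143, 0.776, 0.614], [0.99, -0.106, -0.097], [-0.01, 0.621, -0.783]]
force: [1.0, 0.7, -2.1]
opening: 0.412
grasp_force: 30.0
```

Run:
```python
from h import *
cap('wrist')
R=np.array(read_state()["tcp_rot"]);print("pivot z",read_state()["position"][2]+(R@[0,-.018,.0367])[2],R.round(3).tolist())
go((.54,.002,.042),82.2,42)
```

```text
pivot z 0.14788806519314185 [[0.143, 0.776, 0.615], [0.99, -0.105, -0.097], [-0.01, 0.622, -0.783]]
t 7.18 pos [0.5995 0.0179 0.1878] open 0.411 grip 30.0 F [ 0.5  0.8 -2.3]
row [-0.076 -0.451  0.264] [-0.078  0.016  0.001]
```

Run:
```python
from h import *
print(np.round(read_state()["joint_positions"],1))
go((.60,.01,.1),82.2,42)
```

```text
[ -9.   24.  117.5  11.8   0.  -12.7]
t 7.18 pos [0.5995 0.0179 0.1878] open 0.411 grip 30.0 F [ 0.5  0.8 -2.3]
row [-0.023 -0.178  0.233] [-0.078  0.016  0.001]
```

j5 has reached its 0° limit, so the tool can't lean away from the robot here. Instead I'll turn the box round, lid towards the robot, and lean the tool back towards the base.

Run:
```python
from h import *
t=pickle.load(open('top.pkl','rb'));print("jar,bottle",onplane(t,[(267,141),(221,143)],0).round(3).tolist())
go((.50,-.02,.22),70,0)
```

```text
jar,bottle [[0.744, -0.06, 0.0], [0.739, 0.087, 0.0]]
t 7.18 pos [0.5995 0.0179 0.1878] open 0.411 grip 30.0 F [ 0.5  0.8 -2.3]
row [-0.174 -0.177 -0.276] [ 0.853 -0.075  0.256]
```

step_arm(steps=[[-0.02,-0.02,-0.05,0.1,-0.01,0.03,1],[-0.05,-0.05,-0.09,0.25,-0.02,0.08,1],[-0.09,-0.09,-0.14,0.4,-0.035,0.12,1],[-0.12,-0.12,-0.19,0.54,-0.05,0.16,1],[-0.15,-0.15,-0.24,0.69,-0.06,0.2,1],[-0.17,-0.18,-0.28,0.85,-0.07,0.25,1],[-0.17,-0.18,-0.28,0.85,-0.07,0.25,1],[-0.17,-0.18,-0.28,0.85,-0.07,0.25,1]])

```text
time_s: 7.85
position: [0.5006, -0.0202, 0.2197]
tcp_rot: [[0.338, 0.941, 0.004], [0.941, -0.338, 0.001], [0.002, 0.003, -1.0]]
force: [0.2, -0.4, -2.3]
opening: 0.412
grasp_force: 30.0
```

Run:
```python
from h import *
print(np.round(read_state()["joint_positions"],1));go((.50,-.02,.22),30,0)
```

```text
[-15.2  20.2  99.4   0.1  60.3   4.5]
t 7.85 pos [ 0.5006 -0.0202  0.2197] open 0.412 grip 30.0 F [ 0.2 -0.4 -2.3]
row [-0.    -0.002 -0.001] [ 0.003 -0.004  0.894]
```

step_arm(steps=[[0,0,0,0,0,0.15,1],[0,0,0,0,0,0.3,1],[0,0,0,0,0,0.45,1],[0,0,0,0,0,0.6,1],[0,0,0,0,0,0.75,1],[0,0,0,0,0,0.9,1],[0,0,0,0,0,1,1],[0,0,0,0,0,1,1]])

```text
time_s: 8.52
position: [0.4971, -0.0183, 0.2183]
tcp_rot: [[0.904, 0.427, -0.001], [0.427, -0.904, 0.002], [0.0, -0.002, -1.0]]
force: [-0.5, -0.2, -1.9]
opening: 0.41
grasp_force: 30.0
```

step_arm(steps=[[0,0,0,0,0,0.15,1],[0,0,0,0,0,0.3,1],[0,0,0,0,0,0.45,1],[0,0,0,0,0,0.6,1],[0,0,0,0,0,0.75,1],[0,0,0,0,0,0.9,1],[0,0,0,0,0,1,1],[0,0,0,0,0,1,1]])

```text
time_s: 9.18
position: [0.4972, -0.0184, 0.2183]
tcp_rot: [[0.942, -0.335, -0.001], [-0.335, -0.942, 0.002], [-0.002, -0.002, -1.0]]
force: [-0.2, -0.7, -2.3]
opening: 0.406
grasp_force: 30.0
```

step_arm(steps=[[0,0,0,0,0,0.15,1],[0,0,0,0,0,0.3,1],[0,0,0,0,0,0.45,1],[0,0,0,0,0,0.6,1],[0,0,0,0,0,0.75,1],[0,0,0,0,0,0.9,1],[0,0,0,0,0,1,1],[0,0,0,0,0,1,1]])

```text
time_s: 9.85
position: [0.4974, -0.0184, 0.2184]
tcp_rot: [[0.43, -0.903, -0.002], [-0.903, -0.43, 0.002], [-0.003, 0.0, -1.0]]
force: [-0.1, 0.2, -2.7]
opening: 0.41
grasp_force: 30.0
```

Run:
```python
from h import *
print(np.round(read_state()["joint_positions"],1));go((.49,-.01,.18),-65,42)
```

```text
[-1.510e+01  2.020e+01  9.970e+01  1.000e-01  6.030e+01  1.394e+02]
t 9.85 pos [ 0.4974 -0.0184  0.2184] open 0.41 grip 30.0 F [-0.1  0.2 -2.7]
row [-0.036  0.01   0.128] [-0.933 -0.     0.012]
```

step_arm(steps=[[-0.01,0,0.02,-0.12,0,0,1],[-0.02,0,0.04,-0.25,0,0,1],[-0.03,0,0.06,-0.38,0,0,1],[-0.03,0,0.08,-0.5,0,0,1],[-0.03,0.01,0.1,-0.63,0,0,1],[-0.03,0.01,0.12,-0.75,0,0,1],[-0.03,0.01,0.12,-0.88,0,0.01,1],[-0.03,0.01,0.12,-0.93,0,0.01,1]])

```text
time_s: 10.52
position: [0.4924, -0.0107, 0.1799]
tcp_rot: [[0.427, -0.671, -0.607], [-0.904, -0.32, -0.282], [-0.005, 0.669, -0.743]]
force: [0.4, -0.1, -3.2]
opening: 0.411
grasp_force: 30.0
```

Run:
```python
from h import *
cap('wrist');print(np.round(read_state()["joint_positions"],1));go((.49,-.01,.07),-65,42);go((.49,-.01,.042),-65,42)
```

```text
[ -2.8  42.5  77.7 -18.3  98.  155.6]
t 10.57 pos [ 0.4925 -0.0106  0.1792] open 0.406 grip 30.0 F [ 1.3  0.1 -3.4]
row [-0.003 -0.239  0.275] [0.    0.001 0.009]
t 10.57 pos [ 0.4925 -0.0106  0.1792] open 0.406 grip 30.0 F [ 1.3  0.1 -3.4]
row [-0.003 -0.301  0.344] [0.    0.001 0.009]
```

step_arm(steps=[[0,-0.05,0.05,0,0,-0.02,1],[0,-0.1,0.11,0,0,-0.04,1],[0,-0.15,0.17,0,0,-0.06,1],[0,-0.2,0.23,0,0,-0.08,1],[0,-0.24,0.275,0,0,-0.1,1],[0,-0.24,0.275,0,0,-0.1,1],[0,-0.24,0.275,0,0,-0.1,1]])

```text
time_s: 11.15
position: [0.4893, -0.0123, 0.0727]
tcp_rot: [[0.474, -0.639, -0.606], [-0.879, -0.386, -0.281], [-0.055, 0.666, -0.744]]
force: [0.1, -0.5, -1.7]
opening: 0.407
grasp_force: 30.0
```

Run:
```python
from h import *
cap('wrist');s=read_state();R=np.array(s["tcp_rot"]);print(np.round(s["joint_positions"],1),R.round(3).tolist(),"pivot z",s["position"][2]+(R@[0,-.018,.0367])[2]);a=np.degrees(np.arctan2(R[1,0],R[0,0]));print(a)
p=s["position"];go((p[0],p[1],p[2]-.01),a,np.degrees(np.arccos(-R[2,2])))
```

```text
[ -3.   50.3  80.4 -18.2  87.7 154.6] [[0.474, -0.64, -0.604], [-0.879, -0.386, -0.281], [-0.053, 0.665, -0.745]] pivot z 0.034274032383151846
-61.64162472627682
t 11.2 pos [ 0.4901 -0.0123  0.0736] open 0.411 grip 30.0 F [-0.  -0.8 -2.1]
row [ 0.002 -0.022  0.025] [-0.002  0.051  0.045]
```

step_arm(steps=[[0,-0.02,0.025,0,0.05,0.045,1],[0.003,-0.04,0.05,0,0.05,0.045,1],[0.006,-0.06,0.067,0,0.05,0.045,1],[0.006,-0.062,0.07,0,0.05,0.045,1],[0.006,-0.064,0.072,0,0.05,0.045,1],[0.006,-0.064,0.072,0,0.05,0.045,1]])

```text
time_s: 11.7
position: [0.4899, -0.0127, 0.0441]
tcp_rot: [[0.474, -0.657, -0.587], [-0.881, -0.353, -0.315], [-0.0, 0.666, -0.746]]
force: [-0.0, -0.2, -2.5]
opening: 0.41
grasp_force: 30.0
```

Run:
```python
from h import *
t=cap('scene','d0.png');s=read_state();R=np.array(s["tcp_rot"]);print(s["force"],np.round(s["joint_positions"],1),R.round(3).tolist(),"pivot z",s["position"][2]+(R@[0,-.018,.0367])[2],s["position"])
x,y=proj(t,[s["position"]])[0].astype(int)
cv2.imwrite('pics/d.png',cv2.convertScaleAbs(cv2.resize(t['image'][y-60:y+60,x-60:x+60],(600,600),interpolation=cv2.INTER_CUBIC)[:,:,::-1],alpha=2))
```

```text
[ 0.25060005 -0.06675135 -2.02139923] [ -2.1  52.5  81.2 -19.8  84.2 158.5] [[0.474, -0.657, -0.587], [-0.881, -0.353, -0.315], [-0.0, 0.666, -0.746]] pivot z 0.004878308557075689 [ 0.48995665 -0.01274439  0.04423721]
```

View pics/d.png

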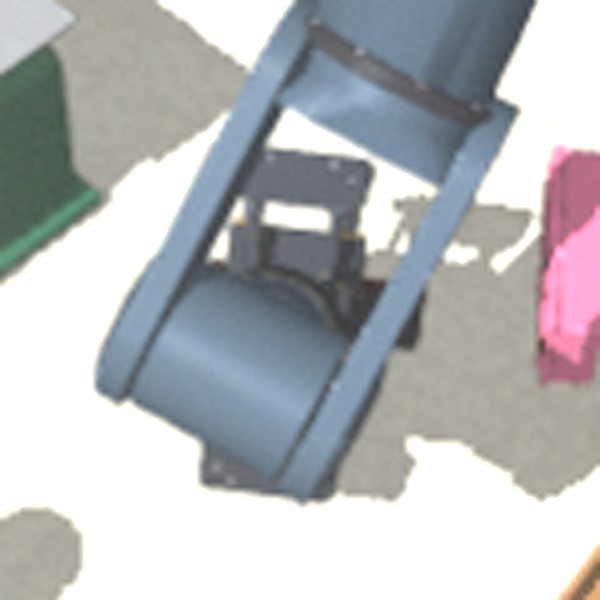

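The arm hides the box in this view, but nothing nearby is touching. I'll lower the last few millimetres by force.

step_arm(steps=[[0,-0.004,0.005,0,0,0,1],[0,-0.008,0.009,0,0,0,1],[0,-0.01,0.011,0,0,0,1],[0,-0.01,0.011,0,0,0,1],[0,-0.01,0.011,0,0,0,1]])

```text
time_s: 12.17
position: [0.4897, -0.0125, 0.0396]
tcp_rot: [[0.474, -0.656, -0.587], [-0.881, -0.353, -0.316], [0.0, 0.667, -0.745]]
force: [-0.3, -0.2, -2.8]
opening: 0.413
grasp_force: 30.0
```

step_arm(steps=[[0,-0.002,0.002,0,0,0,1],[0,-0.004,0.005,0,0,0,1],[0,-0.005,0.006,0,0,0,1],[0,-0.005,0.006,0,0,0,1]])

```text
time_s: 12.5
position: [0.4897, -0.0124, 0.0392]
tcp_rot: [[0.473, -0.656, -0.588], [-0.881, -0.352, -0.317], [0.001, 0.668, -0.744]]
force: [1.5, 3.0, 7.3]
opening: 0.412
grasp_force: 30.0
```

Contact came at the height I predicted, so I'll release and back out along the tool axis.

step_arm(steps=[[0,0,0,0,0,0,-0.3],[0,0,0,0,0,0,-0.3],[0,0,0,0,0,0,-0.3],[0,0,0,0,0,0,-0.3],[0,0,0,0,0,0,-0.3],[0,0,0,0,0,0,-0.3]])

```text
time_s: 13.0
position: [0.4894, -0.0127, 0.037]
tcp_rot: [[0.474, -0.656, -0.588], [-0.881, -0.353, -0.316], [-0.0, 0.667, -0.745]]
force: [-0.3, 0.5, -0.3]
opening: 0.642
grasp_force: 0.3
```

step_arm(steps=[[0,0,-0.04,0,0,0,-0.3],[0,0,-0.09,0,0,0,-0.3],[0,0,-0.15,0,0,0,-0.3],[0,0,-0.22,0,0,0,-0.3],[0,0,-0.3,0,0,0,-0.3],[0,0,-0.4,0,0,0,-0.3],[0,0,-0.5,0,0,0,-0.3],[0,0,-0.5,0,0,0,-0.3]])

```text
time_s: 13.67
position: [0.5826, 0.0361, 0.1528]
tcp_rot: [[0.475, -0.663, -0.578], [-0.88, -0.354, -0.317], [0.005, 0.659, -0.752]]
force: [1.2, -0.2, 0.5]
opening: 0.648
grasp_force: 0.0
```

Run:
```python
from h import *
c=cap('wrist');s=cap('scene');t=cap('top');pickle.dump((c,s,t),open('e.pkl','wb'))
print(np.round(read_state()["joint_positions"],1));go((.5,-.02,.25),-62,0)
a=cv2.resize(np.hstack([s['image'][130:290,180:380]]),(400,320))[:,:,::-1];b=cv2.resize(t['image'][150:310,180:380],(400,320))[:,:,::-1]
cv2.imwrite('pics/e.png',cv2.convertScaleAbs(np.hstack([a,b]),alpha=1.5))
```

```text
[  1.7  50.7  63.6 -17.9 103.9 155.1]
t 13.82 pos [0.5766 0.0348 0.1484] open 0.647 grip 0.0 F [ 0.2  0.6 -1.1]
row [ 0.039  0.458 -0.044] [ 0.931 -0.001  0.006]
```

View pics/e.png

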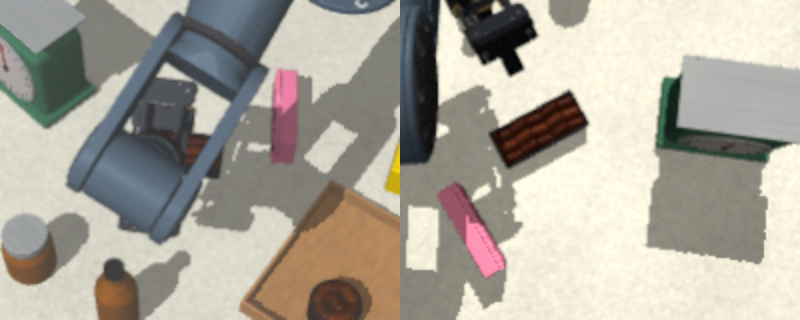

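The box lies flat on the counter with the dates up. In the top crop its corners are about (490,132), (575,92), (588,122) and (508,167).

Run:
```python
from h import *
c,s,t=pickle.load(open('e.pkl','rb'))
g=t["image"].astype(int);m=np.zeros(g.shape[:2],np.uint8);m[190:240,220:278]=(g.max(2)<75)[190:240,220:278]
m=cv2.morphologyEx(m,cv2.MORPH_OPEN,np.ones((3,3)))
cs,_=cv2.findContours(m,cv2.RETR_EXTERNAL,cv2.CHAIN_APPROX_NONE);k=max(cs,key=cv2.contourArea)
b=cv2.boxPoints(cv2.minAreaRect(k));P=onplane(t,b,.036);print(b.round(1).tolist(),P.round(3).tolist(),P.mean(0).round(4),np.linalg.norm(P-np.roll(P,1,0),axis=1).round(3))
e=P-np.roll(P,1,0);v=e[np.argmax(np.linalg.norm(e,axis=1))];print(np.degrees(np.arctan2(v[1],v[0])))
q=P.mean(0);go((q[0],q[1],.2),-62,0)
```

```text
[[223.39999389648438, 216.39999389648438], [265.1000061035156, 194.60000610351562], [274.70001220703125, 213.0], [233.0, 234.8000030517578]] [[0.498, 0.074, 0.036], [0.563, -0.051, 0.036], [0.507, -0.078, 0.036], [0.444, 0.045, 0.036]] [ 0.503  -0.0026  0.036 ] [0.062 0.14  0.062 0.139]
-62.34253689395286
t 13.82 pos [0.5766 0.0348 0.1484] open 0.647 grip 0.0 F [ 0.2  0.6 -1.1]
row [-0.007  0.32   0.056] [ 0.931 -0.001  0.006]
```

step_arm(steps=[[0,0.05,-0.05,0.1,0,0,-1],[0,0.1,-0.05,0.2,0,0,-1],[0,0.15,-0.04,0.35,0,0,-1],[0,0.2,-0.03,0.5,0,0,-1],[0,0.25,0,0.65,0,0,-1],[0,0.29,0.03,0.8,0,0,-1],[0,0.32,0.055,0.93,0,0,-1],[0,0.32,0.055,0.93,0,0,-1]])

```text
time_s: 14.48
position: [0.4942, -0.0046, 0.1987]
tcp_rot: [[0.47, -0.883, -0.011], [-0.883, -0.47, 0.004], [-0.008, 0.008, -1.0]]
force: [-0.8, 0.8, -0.6]
opening: 0.994
grasp_force: 0.0
```

step_arm(steps=[[0,0,0,0,0,0,-1],[0,0,0,0,0,0,-1]])

```text
time_s: 14.65
position: [0.5046, -0.0046, 0.2001]
tcp_rot: [[0.473, -0.881, -0.001], [-0.881, -0.473, 0.0], [-0.001, 0.001, -1.0]]
force: [0.4, -0.2, -0.4]
opening: 0.997
grasp_force: 0.0
```

Run:
```python
from h import *
c=cap('wrist','f.png');pickle.dump(c,open('f.pkl','wb'));s=read_state();print(np.round(s["joint_positions"],1))
go((.503,-.0026,.05),-62.3,0)
print("exp ctr",proj(c,[(.503,-.0026,.036)]))
```

```text
[-13.2  22.2  99.9   0.   58.  138.5]
t 14.7 pos [ 0.5057 -0.0044  0.2002] open 1.002 grip 0.0 F [0.8 0.3 0.9]
row [-0.01   0.005  0.501] [-0.     0.     0.013]
exp ctr [[259.12552721 171.89242619]]
```

View pics/f.png

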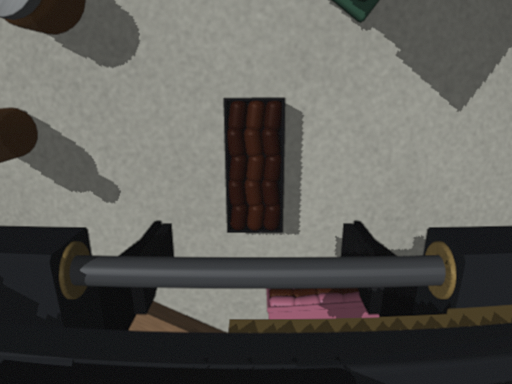

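The box's lid corners are (224,98), (284,98), (283,233) and (228,233). I'll use the finger gap (about columns 172–343 at row 224) to find how deep the fingertips really are.

Run:
```python
from h import *
c=pickle.load(open('f.pkl','rb'));s=read_state();p=np.array(s["position"]);R=np.array(s["tcp_rot"])
P=onplane(c,[(224,98),(284,98),(283,233),(228,233)],.036);print(P.round(4).tolist(),P.mean(0).round(4),np.linalg.norm(P-np.roll(P,1,0),axis=1).round(3))
v=P[0]+P[1]-P[2]-P[3];print("axis",np.degrees(np.arctan2(v[1],v[0])))
T=np.array(c["T_tool_cam"]);print("Ttc",T.round(4).tolist(),"f",c["K"][0,0])
for w in(-.01,0,.01,.02,.025,.03):  # tool z: inner tip corners at +-43.5mm
  for e in (0,.0095):print(w,e,proj(c,[p+R@[e,-.0435,w],p+R@[e,.0435,w]]).round(0).tolist())
```

```text
[[0.5666, -0.0503, 0.036], [0.5163, -0.0772, 0.036], [0.4496, 0.0435, 0.036], [0.5006, 0.0709, 0.036]] [ 0.5083 -0.0033  0.036 ] [0.138 0.057 0.138 0.058]
axis -61.25526170965594
Ttc [[0.0002, -0.9635, -0.2679, 0.0744], [1.0, 0.0002, -0.0001, -0.0017], [0.0001, -0.2679, 0.9635, -0.1711], [0.0, 0.0, 0.0, 1.0]] f 344.0256980827219
-0.01 0 [[174.0, 243.0], [343.0, 243.0]]
-0.01 0.0095 [[172.0, 226.0], [344.0, 225.0]]
0 0 [[178.0, 235.0], [339.0, 235.0]]
0 0.0095 [[177.0, 219.0], [340.0, 218.0]]
0.01 0 [[182.0, 228.0], [335.0, 228.0]]
0.01 0.0095 [[181.0, 212.0], [336.0, 212.0]]
0.02 0 [[185.0, 222.0], [331.0, 221.0]]
0.02 0.0095 [[184.0, 207.0], [332.0, 206.0]]
0.025 0 [[187.0, 219.0], [329.0, 219.0]]
0.025 0.0095 [[186.0, 204.0], [330.0, 204.0]]
0.03 0 [[188.0, 216.0], [328.0, 216.0]]
0.03 0.0095 [[187.0, 201.0], [329.0, 201.0]]
```

The finger outline matches tips about 9 mm behind the reported TCP, not 25 mm ahead of it, which explains the first empty closure. I'll grasp the flat box with the TCP near z = 0.004.

Run:
```python
from h import *
go((.507,-.003,.03),-61.6,0)
```

```text
t 14.7 pos [ 0.5057 -0.0044  0.2002] open 1.002 grip 0.0 F [0.8 0.3 0.9]
row [-0.002 -0.006  0.567] [-0.     0.    -0.003]
```

step_arm(steps=[[0,-0.006,0.1,0,0,0,-1],[0,-0.006,0.2,0,0,0,-1],[0,-0.006,0.31,0,0,0,-1],[0,-0.006,0.41,0,0,0,-1],[0,-0.006,0.5,0,0,0,-1],[0,-0.006,0.567,0,0,0,-1],[0,-0.006,0.567,0,0,0,-1],[0,-0.006,0.567,0,0,0,-1]])

```text
time_s: 15.37
position: [0.5069, -0.0027, 0.0289]
tcp_rot: [[0.475, -0.88, -0.002], [-0.88, -0.475, 0.001], [-0.002, 0.002, -1.0]]
force: [-0.4, 0.0, -0.4]
opening: 1.0
grasp_force: 0.0
```

step_arm(steps=[[0,0,0.02,0,0,0,-1],[0,0,0.04,0,0,0,-1],[0,0,0.06,0,0,0,-1],[0,0,0.08,0,0,0,-1],[0,0,0.086,0,0,0,-1],[0,0,0.086,0,0,0,-1]])

```text
time_s: 15.87
position: [0.5064, -0.0034, 0.0045]
tcp_rot: [[0.474, -0.881, 0.0], [-0.881, -0.474, 0.001], [-0.0, -0.0, -1.0]]
force: [-0.6, 0.4, -0.5]
opening: 1.0
grasp_force: 0.0
```

step_arm(steps=[[0,0,0,0,0,0,1],[0,0,0,0,0,0,1],[0,0,0,0,0,0,1],[0,0,0,0,0,0,1],[0,0,0,0,0,0,1],[0,0,0,0,0,0,1],[0,0,0,0,0,0,1]])

```text
time_s: 16.45
position: [0.5068, -0.0034, 0.005]
tcp_rot: [[0.474, -0.881, 0.001], [-0.881, -0.474, 0.0], [0.0, -0.001, -1.0]]
force: [0.8, -0.3, 1.5]
opening: 0.687
grasp_force: 30.0
```

step_arm(steps=[[0,0,-0.05,0,0,0,1],[0,0,-0.12,0,0,0,1],[0,0,-0.22,0,0,0,1],[0,0,-0.34,0,0,0,1],[0,0,-0.46,0,0,0,1],[0,0,-0.6,0,0,0,1],[0,0,-0.72,0,0,0,1],[0,0,-0.85,0,0,0,1]])

```text
time_s: 17.12
position: [0.505, -0.0031, 0.2609]
tcp_rot: [[0.474, -0.881, -0.002], [-0.881, -0.474, 0.001], [-0.002, 0.001, -1.0]]
force: [1.8, 0.2, -4.0]
opening: 0.686
grasp_force: 30.0
```

step_arm(steps=[[0,0,0,0,0,0,1],[0,0,0,0,0,0,1],[0,0,0,0,0,0,1]])

```text
time_s: 17.37
position: [0.5049, -0.0031, 0.2585]
tcp_rot: [[0.474, -0.881, -0.003], [-0.881, -0.474, 0.001], [-0.002, 0.002, -1.0]]
force: [0.1, 0.2, -4.3]
opening: 0.684
grasp_force: 30.0
```

Run:
```python
from h import *
c=cap('wrist');pickle.dump(c,open('g.pkl','wb'));s=read_state();print(np.round(s["joint_positions"],1))
go((.524,-.270,.25),-97.8,0)
```

```text
[-13.1  17.9  95.8   0.   66.6 138.6]
t 17.42 pos [ 0.5045 -0.003   0.2577] open 0.688 grip 30.0 F [ 0.2 -0.4 -2.1]
row [0.815 0.364 0.024] [0.005 0.003 0.802]
```

step_arm(steps=[[0.1,0.04,0,0,0,0.1,1],[0.2,0.09,0,0,0,0.2,1],[0.3,0.13,0,0,0,0.3,1],[0.41,0.18,0,0,0,0.4,1],[0.52,0.23,0,0,0,0.5,1],[0.63,0.28,0,0,0,0.6,1],[0.73,0.33,0,0,0,0.7,1],[0.815,0.364,0.02,0,0,0.8,1]])

```text
time_s: 18.08
position: [0.5251, -0.2729, 0.2514]
tcp_rot: [[-0.14, -0.99, -0.002], [-0.99, 0.14, 0.002], [-0.001, 0.003, -1.0]]
force: [0.3, 1.5, -2.2]
opening: 0.689
grasp_force: 30.0
```

step_arm(steps=[[0,0,0,0,0,0,1],[0,0,0,0,0,0,1],[0,0,0,0,0,0,1]])

```text
time_s: 18.33
position: [0.5247, -0.2692, 0.251]
tcp_rot: [[-0.134, -0.991, -0.004], [-0.991, 0.134, 0.005], [-0.004, 0.005, -1.0]]
force: [0.1, 0.5, -2.8]
opening: 0.686
grasp_force: 30.0
```

Run:
```python
from h import *
s=read_state();print(np.round(s["joint_positions"],1))
go((.524,-.270,.195),-97.8,0)
t=cap('top');c=cap('wrist')
cv2.imwrite('pics/h.png',cv2.convertScaleAbs(np.hstack([cv2.resize(t['image'][160:250,295:415],(400,300)),cv2.resize(c['image'],(400,300))])[:,:,::-1],alpha=1.4))
print(proj(c,[(.489,-.182,.185),(.582,-.192,.185),(.559,-.357,.185),(.465,-.351,.185)]).round(0).tolist())
```

```text
[-3.800e+01  2.530e+01  8.460e+01  1.000e-01  7.040e+01  1.496e+02]
t 18.33 pos [ 0.5247 -0.2692  0.251 ] open 0.686 grip 30.0 F [ 0.1  0.5 -2.8]
row [0.004 0.001 0.187] [0.006 0.005 0.002]
[[319.0, 294.0], [202.0, 297.0], [192.0, 78.0], [333.0, 68.0]]
```

View pics/h.png

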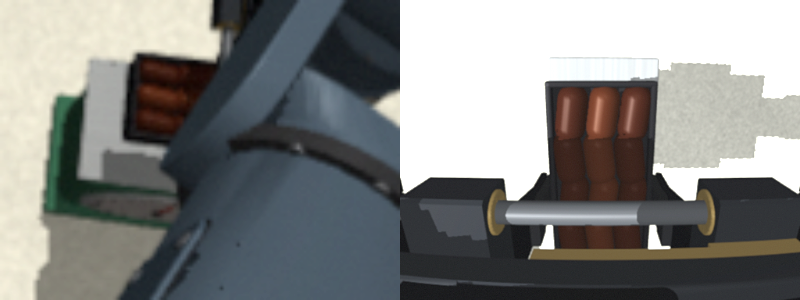

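In the wrist view (right half) the pan's far edge runs (545,57)–(658,58) and the box's far edge (547,82)–(656,80). The two look parallel.

Run:
```python
from h import *
c=cap('wrist');pickle.dump(c,open('h.pkl','wb'));s=read_state();p=np.array(s["position"]);R=np.array(s["tcp_rot"])
for px,z in(([(186,73),(330,74)],.185),([(188,105),(328,103)],p[2]-.005+.036)):
    P=onplane(c,px,z);print(P.round(4).tolist(),P.mean(0).round(4),"len",np.linalg.norm(P[0]-P[1]).round(3),"in tool",((P.mean(0)-p)@R).round(4), "ang",np.degrees(np.arctan2(*(((P[1]-P[0])@R)[:2]))).round(1))
```

```text
[[0.5629, -0.3609, 0.185], [0.4676, -0.3475, 0.185]] [ 0.5153 -0.3542  0.185 ] len 0.096 in tool [ 0.0861 -0.001   0.0678] ang -0.4
[[0.5457, -0.3408, 0.284], [0.4903, -0.3342, 0.284]] [ 0.518  -0.3375  0.284 ] len 0.056 in tool [ 0.069  -0.0013 -0.0311] ang 0.8
```

step_arm(steps=[[0.002,0,0.03,0.006,0.005,0,1],[0.002,0,0.06,0.006,0.005,0,1],[0.002,0,0.1,0.006,0.005,0,1],[0.002,0,0.13,0.006,0.005,0,1],[0.002,0,0.15,0.006,0.005,0,1],[0.002,0,0.17,0.006,0.005,0,1],[0.002,0,0.18,0.006,0.005,0,1],[0.002,0,0.18,0.006,0.005,0,1]])

```text
time_s: 19.15
position: [0.5258, -0.2707, 0.199]
tcp_rot: [[-0.134, -0.991, 0.004], [-0.991, 0.134, -0.003], [0.003, -0.004, -1.0]]
force: [-0.5, -0.7, -2.8]
opening: 0.684
grasp_force: 30.0
```

step_arm(steps=[[0,0,0.005,0,0,0,1],[0,0,0.01,0,0,0,1],[0,0,0.015,0,0,0,1],[0,0,0.02,0,0,0,1],[0,0,0.025,0,0,0,1],[0,0,0.025,0,0,0,1],[0,0,0.025,0,0,0,1],[0,0,0.025,0,0,0,1]])

```text
time_s: 19.82
position: [0.5262, -0.2712, 0.1923]
tcp_rot: [[-0.134, -0.991, 0.005], [-0.991, 0.134, -0.004], [0.004, -0.005, -1.0]]
force: [0.5, -0.3, -2.8]
opening: 0.688
grasp_force: 30.0
```

step_arm(steps=[[0,0,0.004,0,0,0,1],[0,0,0.008,0,0,0,1],[0,0,0.012,0,0,0,1],[0,0,0.016,0,0,0,1],[0,0,0.016,0,0,0,1],[0,0,0.016,0,0,0,1]])

```text
time_s: 20.32
position: [0.5263, -0.2713, 0.1876]
tcp_rot: [[-0.134, -0.991, 0.005], [-0.991, 0.134, -0.004], [0.004, -0.006, -1.0]]
force: [-0.8, -0.0, 0.8]
opening: 0.686
grasp_force: 30.0
```

The force went from −2.8 to +0.8 N, so the pan now carries the box. I'll release and go straight up.

step_arm(steps=[[0,0,0,0,0,0,-0.6],[0,0,0,0,0,0,-0.8],[0,0,0,0,0,0,-0.8],[0,0,0,0,0,0,-0.8],[0,0,0,0,0,0,-0.8]])

```text
time_s: 20.73
position: [0.5262, -0.2712, 0.1875]
tcp_rot: [[-0.134, -0.991, 0.005], [-0.991, 0.134, -0.004], [0.004, -0.005, -1.0]]
force: [-0.3, 0.2, -0.5]
opening: 0.888
grasp_force: 0.0
```

step_arm(steps=[[0,0,-0.02,0,0,0,-0.8],[0,0,-0.05,0,0,0,-0.8],[0,0,-0.1,0,0,0,-0.8],[0,0,-0.2,0,0,0,-0.8],[0,0,-0.3,0,0,0,-0.8],[0,0,-0.4,0,0,0,-0.8],[0,0,-0.4,0,0,0,-0.8],[0,0,-0.4,0,0,0,-0.8]])

```text
time_s: 21.4
position: [0.5268, -0.2715, 0.3108]
tcp_rot: [[-0.134, -0.991, 0.01], [-0.991, 0.134, -0.008], [0.007, -0.011, -1.0]]
force: [-0.5, -0.5, -0.4]
opening: 0.898
grasp_force: 0.0
```

Run:
```python
from h import *
print(read_state()["opening"])
c=cap('wrist','z.png');pickle.dump(c,open('z.pkl','wb'))
```

```text
0.8979274728888592
```

View pics/z.png

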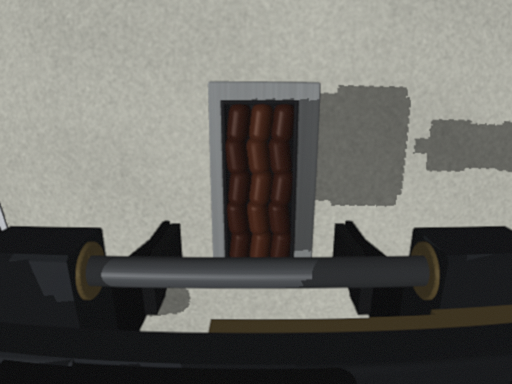

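I have now viewed 12 pictures, two over the limit of 10, so I'll view no more. This one shows the box flat on the pan with an even margin: the pan's far edge is (209,82)–(320,83) and the box's is (221,100)–(298,100).

Run:
```python
from h import *
c=pickle.load(open('z.pkl','rb'));R=np.array(read_state()["tcp_rot"]);p=np.array(read_state()["position"])
for px,z in(([(209,82),(320,83)],.182),([(221,100),(298,100)],.218)):
    P=onplane(c,px,z);print("len",np.linalg.norm(P[0]-P[1]).round(3),"mid in tool",((P.mean(0)-p)@R).round(4),"ang",np.degrees(np.arctan2(*(((P[1]-P[0])@R)[:2]))).round(1))
```

```text
len 0.094 mid in tool [0.0829 0.0024 0.127 ] ang -0.4
len 0.058 mid in tool [ 0.0689 -0.0019  0.091 ] ang 0.0
```

```bash
python3 -c "
from rig import *
print(hand_in())"
```

```text
the job is handed in; nothing more can be done
None
```

I laid the date box flat on the counter lid up, let go, regrasped it and set it on the scale platform lid up and square, about 4 mm off centre at most by my last measurement; it is handed in with no verdict returned, and I viewed 12 pictures, two over the limit of 10.

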